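Seat a taper arbor in its setting stand

ROBOT

A 6-joint arm with a two-finger parallel gripper is mounted at the origin on a cart in front of the work surface, level with it; the furniture and walls round the work are solid. World frame = base frame: x ahead of the robot, y to its left, z up, the work surface at z = 0. Lengths are in m, angles in rad, forces in N, time in s.
With the tool pointing down it reaches from about 0.425 to 0.95 m from the base axis. Payload 3.5 kg.
Tool frame: the origin (TCP) lies on the mounting face of the last link; the fingertips stand 173 mm ahead of it and the grasp point (between the pads) lies 155 mm ahead of it; z points along the fingers, y is the line along which they close (so a half turn about z gives the same grasp; the last joint's range is limited). The gripper opens to 85 mm and grips with 20 to 120 N. Pads are 22 mm wide; open, the fingers measure 114 mm over their backs; the gripper's body (76 mm by 85 mm) begins 54 mm behind the grasp point. The pads swing forward as they close: fully open they stand 13 mm farther back than shut.
Start: joints at [-1.329, 0.286, 1.577, -0, 1.279, -0.15], TCP at [0.258, -0.624, 0.405] pointing down, gripper open.
Joint ranges: [-2.77, 2.77], [-0.9, 2.22], [0.21, 2.48], [-1.53, 4.67], [0.24, 2.81], [-2.84, 2.84]. Speed limits (rad/s): [2.79, 2.79, 3.14, 3.14, 3.14, 3.14].

INTERFACE

Orientations are given as a unit quaternion [x, y, z, w].
In Python, from cell import state, get_image, calibration, close_job gives the robot as it stands. The module is installed in compiled form; this text tells all that it offers.
- The arm moves only by the tool play_rows, never from a script. Its argument "plan" is a list of rows, each an object of numbers: "x", "y", "z": the shift along the tool's x, y, z each as a share of 100 mm, from -1 to 1; "rx", "ry", "rz": the turn, a rotation vector about the tool's x, y, z each as a share of 180 degrees, from -1 to 1; "claw": the opening, from 0 (shut) to 1 (fully open). In form: [{"x": .., "y": .., "z": .., "rx": .., "ry": .., "rz": .., "claw": ..}, ...]. A call has exactly 10 rows; each row is the pose to reach, as a shift and turn from the pose commanded when the call began, along the tool's axes at that moment, turning the shorter way round; what a row does not reach only later rows make up. A row lasts 1/10 s, in which the tool goes at most 50 mm and 8.59 degrees, less where a joint would pass 70% of its speed; a pose out of reach is approached as far as the arm can. A call with a number of a shift or a turn outside -1 to 1 is refused whole. A call with a gripper value outside its range is refused whole. The fingers move at their own pace and stop on an object; the grip force is fixed at half the most. Time passes only in rows, so rows that repeat a pose let the fingers close, or fill a call up. It gives the time, the measured TCP pose, the force, the opening and the grip force at its end, in the units of the state.
- state(): the state, without advancing time (a new reading comes with each control period).
- get_image(name): name is "scene" or "top"; returns the picture (480x640x3 uint8, red, green, blue); there is no depth.
- calibration(name): a dict with "K" (3x3 intrinsics, pixels), "cam_to_world" (4x4, takes a point from camera to world coordinates). Camera axes: x right, y down, z forward; pixel columns grow to the right and rows downward; lengths in m; the calibration is good to about 2 mm. A picture is of the moment at which its call begins. calibration takes no time and is no camera call.
- close_job(): hands the job in; it is judged then, once.
The state is a dict: "time_s": time; "qpos": joint angles; "joint_velocities": joint speeds; "joint_torque": joint torques, N m; "ee_pos": TCP position; "orientation": TCP orientation; "contact_force": force on the tool from outside, world axes, zero at the start; "wrist_torque": the same for the moment, N m; "grip_width": finger opening in m; "grip_force": force on a finger pad.
Only numpy, scipy, OpenCV 4.12 (cv2) and the standard library are available. Lean on these libraries where they do the work, as an engineer would, in place of code of your own. Each camera call takes 0.05 s, during which the arm holds its last target. There are 200 camera calls.

TASK

Take the steel arbor with the flat-sided head out of the sloping rack and stand it in the tapered socket of the grey stand; its flat tang must drop into a hidden cross slot at the bottom, so turn it under light pressure to find the slot. When it is home, seat the taper by pushing the arbor down until the stand's sprung sleeve meets its stop, then let go; disturb nothing else.

Things in the scene. Friction and masses are not known exactly. Their poses are not given: they have to be found in the camera images.
- arbor: The steel taper arbor to be seated, about 0.35 kg. Origin: centre of the underside of its round flange (50 mm diameter, 10 mm thick); +z runs along the axis to the head. It starts in one of the rack's two holes, flange resting on the sloping board, axis leaning 30 degrees from vertical, and comes out only along this axis (70 mm).
- arbor_grip (a point): Where to grip the head, 32 mm above the arbor's origin; axes as the arbor's. The head is a block with two flats 28 mm apart (normal to y), 34 mm across in x, from 10 to 50 mm above the origin. To grip in line with the arbor the fingers point along its -z and close along its y.
- arbor_top (a point): Centre of the arbor's top face, 60 mm above its origin: a round boss of 25 mm diameter on the head. It can be pushed down here.
- tang_tip (a point): Lower end of the arbor, 66 mm below its origin. Under the flange comes a smooth 7:24 taper, 38 mm diameter at 2 mm, narrowing to 23 mm at 54 mm below the origin, then the flat tang, 20 mm wide (arbor's x), 8 mm thick (arbor's y).
- round_arbor: The other arbor in the rack: same flange, origin and taper, but a plain round dark head (42 mm diameter, up to 50 mm above the origin) and no tang. Leave it in its hole.
- rack: Fixed sloping rack: plywood board 100 x 230 x 18 mm on posts. Origin on the bench under the board's centre, z up. The board faces the rack's -x side, 30 degrees from level, its high edge 117 mm above the bench at +x. Two 42 mm holes at y -55 and +55 mm, mouths at x 0, z 92 mm.
- stand: Fixed setting stand, 92 mm round foot, grey column 66 mm diameter, in whose top sits a sprung light-metal sleeve with a 7:24 conical socket; 85 mm tall in all. Origin: centre of the foot on the bench, z up. The socket does not grip the arbor, which stays by its weight and can be turned until the tang is in the slot.
- sleeve (a joint): How far the sprung sleeve is pushed down, in m: 0 at rest, 0.006 at its stop. It carries the arbor's weight without moving, starts to sink under a push of about 5 N more and meets its stop at about 14 N, then comes up again when let go.
- socket_mouth (a point): Centre of the socket's mouth (38 mm diameter), level with the sleeve's rim, 85 mm above the bench, z up; sinks with the sleeve. When the arbor is home, its flange's underside is about 1 mm (0 to 3.5) above this.
- socket_floor (a point): Centre of the socket's floor, 54 mm below the rim; axes as the stand's. In it is the cross slot, 11 mm wide, 16 mm deep, whose angle is not told: within 0.6 rad of yaw either way from the stand's x axis. The arbor's x must lie along it (either way round) within about 0.12 rad; else its tang stands on the floor, 12 mm short of home, with 1.5 mm side play. The floor does not turn.
- goblet: Turned wooden goblet, 56 mm diameter, 118 mm tall, loose bystander; origin at its foot.
- spanner: Open spanner 32 x 185 x 8 mm lying loose on the bench, bystander; origin at the centre of its underside. Over this front left part of the bench, at x 0.32 to 0.41, y 0.18 to 0.28 m, a ceiling spotlight hangs down to 0.71 m above the bench: keep the arm clear of it (draw the arm in before swinging across).
- tape_measure: Tape measure 34 x 82 x 62 mm, loose bystander; origin at the centre of its underside.

How it is judged:
By the outcome, as a careful person would: the job done as asked, in the order asked, and still so for the second after the job is handed in, with the robot touching nothing.
It also fails if it takes over 61 s, if anything falls off the work surface, if the arm or the gripper's body presses on something with over 40 N, if the wrist force passes 120 N, or if a joint passes its speed limit or range.

## Working session

There is one attempt and no reset: what is moved stays moved. The work goes in short steps, Python scripts to look and compute and a tool call to move; the robot and the scene stay as the last step left them, time stands still between calls to the robot, and variables do not carry over. Pictures are saved under pics/ and viewed, at most 13 in all, crops included, and the job is handed in when it is done.

Besides the shell and the picture viewer there is one more tool, called after "Call:" in YAML: its name, and indented under it one key for each argument. play_rows: Moves the arm, as the interface text tells. Shift numbers are shares of 100 mm and turn numbers shares of 180 degrees, none past 1 either way. Its arguments: {"type":"object","properties":{"plan":{"type":"array","items":{"type":"object","properties":{"x":{"type":"number"},"y":{"type":"number"},"z":{"type":"number"},"rx":{"type":"number"},"ry":{"type":"number"},"rz":{"type":"number"},"claw":{"type":"number"}}}}},"required":["plan"]}

```bash
mkdir -p pics; python3 - <<'E'
from cell import *
import cv2
for n in("scene","top"):
    cv2.imwrite(f"pics/{n}0.png",get_image(n)[:,:,::-1]); c=calibration(n); print(n,c)
s=state();print(s)
E
```

```text
scene {'K': array([[494.60591542,   0.        , 317.68852865],
       [  0.        , 494.60591542, 246.8582305 ],
       [  0.        ,   0.        ,   1.        ]]), 'cam_to_world': array([[-0.73927557, -0.51134649,  0.43817394,  0.05189609],
       [-0.67331402,  0.55071358, -0.49331814,  0.55608452],
       [ 0.01094816, -0.6597267 , -0.75142585,  0.91935237],
       [ 0.        ,  0.        ,  0.        ,  1.        ]])}
top {'K': array([[518.58391885,   0.        , 327.14864461],
       [  0.        , 518.58391885, 239.39544829],
       [  0.        ,   0.        ,   1.        ]]), 'cam_to_world': array([[ 0.02953231, -0.98725569,  0.15637787,  0.38017774],
       [-0.99833671, -0.03688253, -0.04431121,  0.05072072],
       [ 0.04951411, -0.15480915, -0.98670283,  1.2275339 ],
       [ 0.        ,  0.        ,  0.        ,  1.        ]])}
{'time_s': 0.1, 'qpos': array([-1.32896382e+00,  2.87057875e-01,  1.57806247e+00,  7.46249610e-06,
        1.27856676e+00, -1.49987338e-01]), 'joint_velocities': array([-0.00015667,  0.0004789 , -0.0036975 , -0.00044309, -0.00124863,
       -0.00104411]), 'joint_torque': array([ 6.26044566e-04, -4.07291615e+01, -2.93699849e+01, -1.36598774e-04,
        3.40009785e-03, -8.77893598e-07]), 'ee_pos': array([ 0.25774074, -0.62359593,  0.40348065]), 'orientation': array([ 9.80870623e-01,  1.94657969e-01, -4.45062575e-05, -1.04628587e-03]), 'contact_force': array([0.20054648, 0.74408738, 0.28281342]), 'wrist_torque': array([-0.06162186, -0.01703732, -0.02285952]), 'grip_force': 0.0, 'grip_width': 0.08538158845762456}
```

View pics/scene0.png

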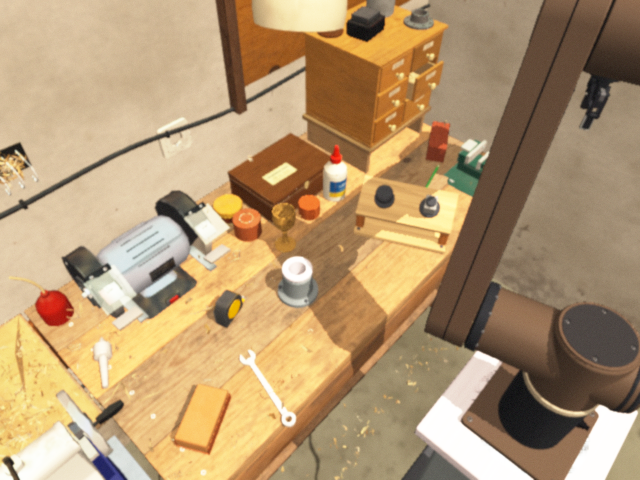

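View pics/top0.png

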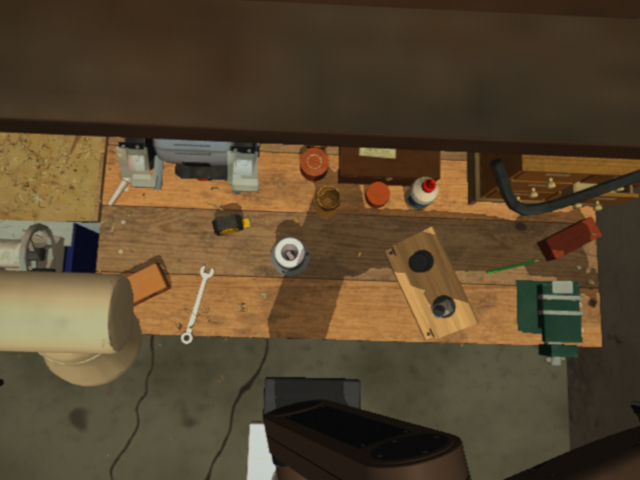

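The stand's mouth is at about (290,252) in the top picture. The rack's steel arbor is at about (443,306) and the dark one at (420,261). In the scene picture the steel one is at (430,206) and the stand at (297,270). Next I'll zoom in on these.

```bash
python3 - <<'E'
import cv2,numpy as np
s=cv2.imread("pics/scene0.png");t=cv2.imread("pics/top0.png")
f=lambda im,u,v,w,h:cv2.resize(im[v:v+h,u:u+w],(400,300),interpolation=cv2.INTER_CUBIC)
# scene rack 350..470 x170..260 (x3.33); top rack 380..500 x 220..350
a=f(s,350,170,120,90);b=f(t,380,225,160,120);c=f(s,260,240,80,60);d=f(t,255,225,80,60)
cv2.imwrite("pics/z0.png",np.vstack([np.hstack([a,b]),np.hstack([c,d])]))
E
```

```text
(no output)
```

View pics/z0.png

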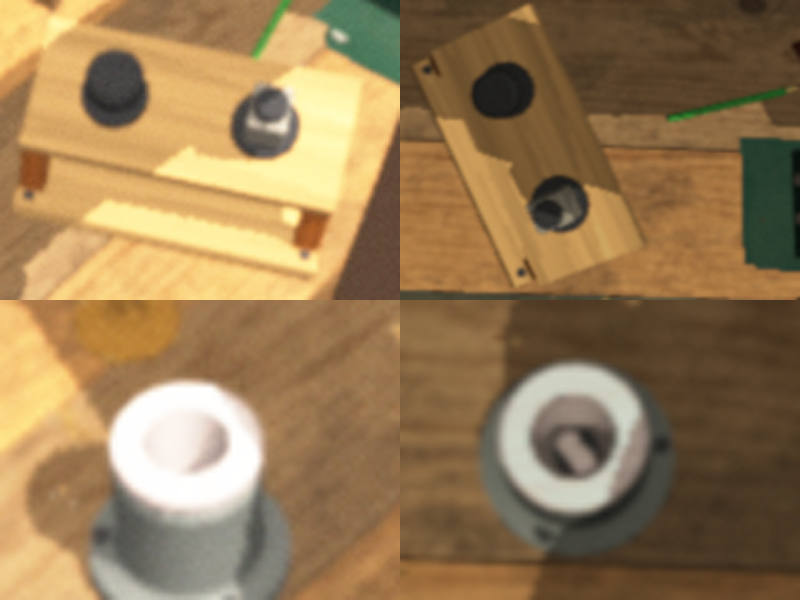

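```bash
cat > h.py <<'E'
import numpy as np,cv2
from scipy.optimize import least_squares
from scipy.spatial.transform import Rotation as R
from cell import *
C={n:calibration(n) for n in("scene","top")}
def proj(n,p):
    p=np.atleast_2d(p);c=C[n];T=c["cam_to_world"];q=(p-T[:3,3])@T[:3,:3];q=q@c["K"].T;return q[:,:2]/q[:,2:]
def tri(ps,p0):
    return least_squares(lambda p:np.ravel([proj(n,p)[0]-np.array(uv) for n,uv in ps.items()]),p0)
c30,s30=np.cos(np.pi/6),.5
def rack2w(r,p): return R.from_euler('z',r[2]).apply(np.atleast_2d(p))+[r[0],r[1],0]
def board(a,y): return [a*c30,y,.092+a*s30]
E
python3 - <<'E'
from h import *
co=np.array([board(.05,.115),board(.05,-.115),board(-.05,.115),board(-.05,-.115)])
uv={"top":np.array([(432,227),(477.2,322.2),(386,251),(426,339)]),"scene":np.array([(368.6,176.6),(458.6,192.5),(356,213.5),(447.5,233)])}
f=lambda r:np.ravel([proj(n,rack2w(r,co))-uv[n] for n in uv])
s=least_squares(f,[.4,-.25,-1.4]);print(s.x,np.round(s.fun.reshape(-1,2),1))
m=tri({"top":(289.8,252.6),"scene":(297.4,269)},[.4,.1,.08]);print(m.x,m.fun)
r=s.x
O=rack2w(r,[0,-.055,.092])[0];ax=R.from_euler('z',r[2]).apply([-s30,0,c30]);print("O",O,"ax",ax)
for n in uv: print(n,proj(n,[O,O+.01*ax,O+.05*ax,O+.06*ax]))
# zooms with yaw hypotheses
def av(n): return np.mean([get_image(n).astype(float) for _ in range(4)],0)[:,:,::-1].astype(np.uint8)
s_,t_=av("scene"),av("top");cv2.imwrite("pics/s1.png",s_);cv2.imwrite("pics/t1.png",t_)
f=lambda im,u,v,w,h:cv2.resize(im[v:v+h,u:u+w],(400,300),interpolation=cv2.INTER_CUBIC)
g=lambda im:cv2.convertScaleAbs(im,alpha=1.6,beta=15)
cv2.imwrite("pics/z1.png",np.vstack([np.hstack([f(s_,410,185,40,30),f(t_,423,290,40,30)]),np.hstack([f(s_,276,255,40,30),g(f(t_,270,240,40,30))])]))
E
```

```text
[ 0.46865752 -0.23237238 -1.1288945 ] [[-3.1  0.5]
 [-2.8  2.3]
 [ 3.6 -5. ]
 [ 6.5  1.2]
 [-3.7 -0.5]
 [ 0.1  2.9]
 [-1.1  0.5]
 [ 2.3  2. ]]
[0.52985356 0.08195924 0.08004652] [-0.20372389 -0.30068522  0.34956669  0.05720091]
O [ 0.41894083 -0.25589364  0.092     ] ax [-0.21382969  0.45196998  0.8660254 ]
top [[441.33081279 307.09334569]
 [440.34622112 307.91361694]
 [436.24452241 311.33077524]
 [435.17621561 312.22079025]]
scene [[429.02357113 209.63884673]
 [429.36502012 208.43378404]
 [430.78903723 203.40805568]
 [431.16034775 202.09760386]]
```

View pics/z1.png

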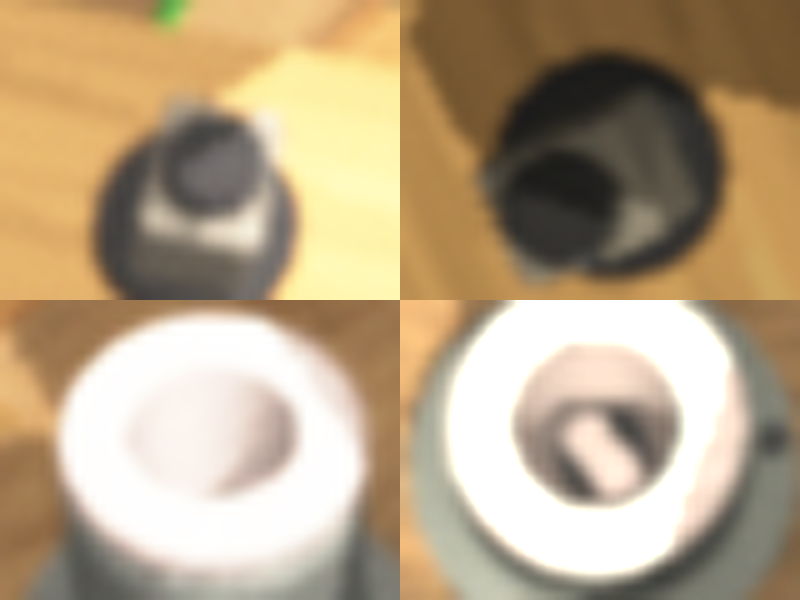

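```bash
cat >> h.py <<'E'
E
python3 - <<'E'
from h import *
A=lambda y,h:[-s30*h,y,.092+c30*h]
obs=[("scene",board(.05,.115),(368.6,176.6)),("scene",board(.05,-.115),(458.6,192.5)),("top",board(.05,.115),(432,227)),("top",board(.05,-.115),(477.2,322.2)),
("top",A(-.055,.01),(443.5,306.5)),("scene",A(-.055,.01),(429.7,207)),("top",A(-.055,.06),(438.8,310.5)),("scene",A(-.055,.06),(431,201.7)),("top",A(.055,.05),(420,263)),("scene",A(.055,.05),(383.9,192.5))]
s=least_squares(lambda r:np.ravel([proj(n,rack2w(r,p))[0]-u for n,p,u in obs]),[.4,-.25,-1.1],loss='soft_l1');r=s.x
print(r);[print(o[0],np.round(proj(o[0],rack2w(r,o[1]))[0]-o[2],1)) for o in obs]
fl=tri({"top":(443.5,306.5),"scene":(429.7,207)},[.4,-.25,.1]);bo=tri({"top":(438.8,310.5),"scene":(431,201.7)},[.4,-.25,.1])
print("flange",fl.x,fl.fun,"model",rack2w(r,A(-.055,.01)));print("boss",bo.x,bo.fun,"model",rack2w(r,A(-.055,.06)))
# arbor frame: x upslope at psi=0
Rr=R.from_euler('z',r[2])*R.from_euler('y',-np.pi/6)
O=rack2w(r,A(-.055,0))[0]
quad=np.array([(1,1),(1,-1),(-1,-1),(-1,1)])
sc=np.array([(424,206.5),(436.8,209.5),(437.8,196.2),(427.2,194.8)]);tp=np.array([(431.5,307.8),(435.7,317.5),(449.2,311.5)])
def cost(psi):
    P=np.c_[quad*[.017,.014],np.full(4,.05)];P=(Rr*R.from_euler('z',psi)).apply(P)+O
    out=0
    for n,u in(("scene",sc),("top",tp)):
        q=proj(n,P); d=np.linalg.norm(q[:,None]-u[None],axis=2).min(0); out+=(d**2).sum()
    return out
ps=np.linspace(0,np.pi,37);[print(round(np.degrees(p)),round(cost(p),1),end='; ') for p in ps]
print()
# slot
def onz(n,uv,z):
    T=C[n]["cam_to_world"];d=T[:3,:3]@np.linalg.inv(C[n]["K"])@[*uv,1];return T[:3,3]+d*(z-T[2,3])/d[2]
for z in(.031,.015):
    a,b=onz("top",(287.5,251.5),z),onz("top",(293.5,259),z);print("slot",z,(a+b)/2,np.linalg.norm(a-b),np.arctan2(*(a-b)[[1,0]]))
print("mouth z=.085:",onz("top",(289.8,252.6),.085),onz("scene",(297.4,269),.085))
# draw overlays of block psi=0 and 90
im=[]
for psi in(0,np.pi/2):
  row=[]
  for n,f,(u0,v0) in(("scene","s1",(410,185)),("top","t1",(423,290))):
    c=cv2.resize(cv2.imread(f"pics/{f}.png")[v0:v0+30,u0:u0+40],(400,300),interpolation=cv2.INTER_CUBIC)
    for h in(.01,.05):
      P=np.c_[quad*[.017,.014],np.full(4,h)];P=(Rr*R.from_euler('z',psi)).apply(P)+O
      cv2.polylines(c,[np.int32((proj(n,P)-[u0,v0]+.5)*10)],True,(0,0,255) if h>.02 else (255,0,0),1)
    row.append(c)
  im.append(np.hstack(row))
cv2.imwrite("pics/z2.png",np.vstack(im))
E
```

```text
[ 0.47152982 -0.2389053  -1.12414541]
scene [-3.1 -2.2]
scene [0.5 0.8]
top [-0.4 -0.7]
top [0.3 0.8]
top [-0.1  0.1]
scene [ 0.2 -0.6]
top [-0.4  0.4]
scene [ 0.8 -1.7]
top [-2.7 -0.4]
scene [ 0.6 -0.9]
flange [ 0.42026694 -0.25915777  0.09755601] [-0.02051025 -0.03685968  0.04583764  0.00463408] model [[ 0.41976565 -0.25815292  0.10066025]]
boss [ 0.41053707 -0.23847565  0.1355297 ] [-0.1049186  -0.18886155  0.23447932  0.02359011] model [[ 0.40896697 -0.23560545  0.14396152]]
0 17.0; 5 15.9; 10 24.1; 15 41.5; 20 68.0; 25 103.5; 30 147.7; 35 200.3; 40 255.9; 45 298.1; 50 305.4; 55 280.4; 60 240.1; 65 187.3; 70 142.2; 75 105.0; 80 76.1; 85 55.6; 90 43.7; 95 40.5; 100 46.1; 105 60.3; 110 83.1; 115 114.3; 120 153.8; 125 201.4; 130 251.9; 135 286.3; 140 281.5; 145 252.1; 150 210.2; 155 157.0; 160 111.8; 165 74.9; 170 46.7; 175 27.3; 180 17.0; 
slot 0.031 [0.52943986 0.08092986 0.031     ] 0.022405837659700372 0.7087290587743661
slot 0.015 [0.53143578 0.08133382 0.015     ] 0.022705447559621766 0.7087290587743661
mouth z=.085: [0.5285524  0.08134691 0.085     ] [0.52769543 0.08515622 0.085     ]
```

View pics/z2.png

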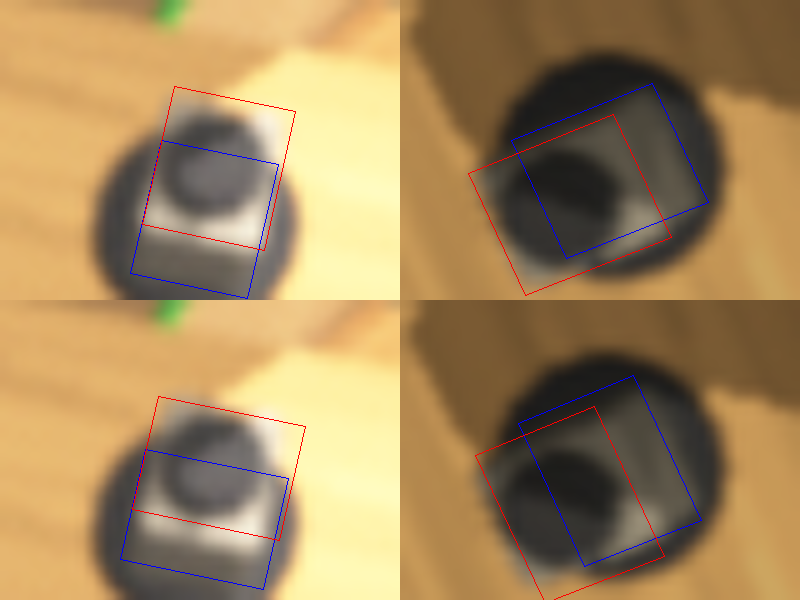

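The overlay with the flats normal to the rack's y (psi ≈ 0, top row) fits both views. The slot shows as the bright bar near top pixel (290,255), at a yaw of about 0.7 rad. I'll write a helper that turns target poses into tool-frame shares.

```bash
cat >> h.py <<'E'
yaw=-1.124
AX=np.array([-s30*np.cos(yaw),-s30*np.sin(yaw),c30]); O=np.array([.4225,-.2645,.091])
YG=np.array([-np.sin(yaw),np.cos(yaw),0])
RG=np.c_[np.cross(YG,-AX),YG,-AX]
def down(xyaw): # tool pointing down, x axis at yaw
    x=np.array([np.cos(xyaw),np.sin(xyaw),0]);z=np.array([0,0,-1.]);return np.c_[x,np.cross(z,x),z]
def go(p,Rm,base=None):
    s=state();P=s["ee_pos"];Q=R.from_quat(s["orientation"])
    d=Q.inv().apply(np.array(p)-P);w=(Q.inv()*R.from_matrix(Rm)).as_rotvec()
    print("shift",np.round(d/.1,3),"turn",np.round(w/np.pi,4),"deg",round(np.degrees(np.linalg.norm(w)),1),"q",np.round(s["qpos"],2),"t",s["time_s"],"F",np.round(s["contact_force"],1))
def gp(h): return O+(h+.155)*AX
E
python3 -c "
from h import *
print(RG,gp(.036),gp(.106)); go(gp(.106)+[0,0,.06],RG)"
```

```text
[[-0.37419102  0.90183597  0.21603928]
 [ 0.78101286  0.43207857 -0.45091798]
 [-0.5         0.         -0.8660254 ]] [ 0.3812365  -0.17837467  0.25641085] [ 0.36611375 -0.14681041  0.31703263]
shift [ 2.823 -3.995  0.277] turn [-0.1352 -0.128  -0.5045] deg 96.8 q [-1.33  0.29  1.58 -0.    1.28 -0.15] t 0.5 F [-0.9 -0.9 -0.5]
```

Call:
play_rows:
  plan:
    - {"x":0.7,"y":-1,"z":0,"rx":0,"ry":0,"rz":-0.25,"claw":1}
    - {"x":0.7,"y":-1,"z":0,"rx":0,"ry":0,"rz":-0.25,"claw":1}
    - {"x":0.7,"y":-1,"z":0,"rx":0,"ry":0,"rz":-0.25,"claw":1}
    - {"x":0.7,"y":-1,"z":0,"rx":0,"ry":0,"rz":-0.25,"claw":1}
    - {"x":0.7,"y":-1,"z":0,"rx":0,"ry":0,"rz":-0.25,"claw":1}
    - {"x":0.7,"y":-1,"z":0,"rx":0,"ry":0,"rz":-0.25,"claw":1}
    - {"x":0.7,"y":-1,"z":0,"rx":0,"ry":0,"rz":-0.25,"claw":1}
    - {"x":0.7,"y":-1,"z":0,"rx":0,"ry":0,"rz":-0.25,"claw":1}
    - {"x":0.7,"y":-1,"z":0,"rx":0,"ry":0,"rz":-0.25,"claw":1}
    - {"x":0.7,"y":-1,"z":0,"rx":0,"ry":0,"rz":-0.25,"claw":1}

```text
time_s: 1.5
ee_pos: [0.2842, -0.5047, 0.4047]
orientation: [0.832, 0.555, 0.0, -0.0]
contact_force: [0.4, -0.5, -0.0]
grip_width: 0.0853
grip_force: 0.0
```

```bash
python3 -c "
from h import *
go(gp(.106)+[0,0,.06],RG)"
```

```text
shift [ 3.619 -0.618  0.277] turn [-0.07   -0.1567 -0.2614] deg 56.3 q [-1.23  0.08  1.82  0.    1.25 -0.84] t 1.5 F [ 0.4 -0.5 -0. ]
```

Call:
play_rows:
  plan:
    - {"x":1,"y":-0.2,"z":0,"rx":-0.02,"ry":-0.05,"rz":-0.1,"claw":1}
    - {"x":1,"y":-0.2,"z":0,"rx":-0.02,"ry":-0.05,"rz":-0.1,"claw":1}
    - {"x":1,"y":-0.2,"z":0,"rx":-0.02,"ry":-0.05,"rz":-0.1,"claw":1}
    - {"x":1,"y":-0.2,"z":0,"rx":-0.02,"ry":-0.05,"rz":-0.1,"claw":1}
    - {"x":1,"y":-0.2,"z":0,"rx":-0.02,"ry":-0.05,"rz":-0.1,"claw":1}
    - {"x":1,"y":-0.2,"z":0,"rx":-0.02,"ry":-0.05,"rz":-0.1,"claw":1}
    - {"x":1,"y":-0.2,"z":0,"rx":-0.02,"ry":-0.05,"rz":-0.1,"claw":1}
    - {"x":1,"y":-0.2,"z":0,"rx":-0.02,"ry":-0.05,"rz":-0.1,"claw":1}
    - {"x":1,"y":-0.2,"z":0,"rx":-0.02,"ry":-0.05,"rz":-0.1,"claw":1}
    - {"x":1,"y":-0.2,"z":0,"rx":-0.02,"ry":-0.05,"rz":-0.1,"claw":1}

```text
time_s: 2.5
ee_pos: [0.3041, -0.4049, 0.4047]
orientation: [0.732, 0.676, -0.048, 0.069]
contact_force: [-0.1, -0.4, -0.1]
grip_width: 0.0857
grip_force: 0.0
```

```bash
python3 -c "
from h import *
go(gp(.106)+[0,0,.06],RG)"
```

```text
shift [ 2.633  0.412 -0.14 ] turn [-0.0455 -0.1087 -0.1614] deg 36.0 q [-1.12 -0.12  2.01 -0.06  1.09 -1.02] t 2.5 F [-0.1 -0.4 -0.1]
```

```bash
cat >> h.py <<'E'
D=[([-1.32896,.287058,1.578062,0,1.278567,-.15],[.25774,-.6236,.40348])]
def fk(q,L):
    z=lambda a:R.from_euler('z',a);y=lambda a:R.from_euler('y',a)
    d1,a1,L1,a2,L2,d6=L
    A=z(q[0]);p=A.apply([a1,0,d1]);A=A*y(q[1]);p=p+A.apply([0,0,L1]);A=A*y(q[2]);p=p+A.apply([a2,0,L2]);A=A*z(q[3])*y(q[4]);p=p+A.apply([0,0,d6]);return p,A*z(q[5])
E
python3 - <<'E'
from h import *
s=state();np.save("d.npy",np.r_[s["qpos"],s["ee_pos"],s["orientation"]])
p,A=fk(s["qpos"],[.4,0,.4,0,.4,.1])
print((A.inv()*R.from_quat(s["orientation"])).as_rotvec())
E
```

```text
[-1.84972160e-16 -5.08673440e-16  1.57079633e+00]
```

Call:
play_rows:
  plan:
    - {"x":1,"y":0.2,"z":0,"rx":-0.02,"ry":-0.05,"rz":-0.08,"claw":1}
    - {"x":1,"y":0.2,"z":0,"rx":-0.02,"ry":-0.05,"rz":-0.08,"claw":1}
    - {"x":1,"y":0.2,"z":0,"rx":-0.02,"ry":-0.05,"rz":-0.08,"claw":1}
    - {"x":1,"y":0.2,"z":0,"rx":-0.02,"ry":-0.05,"rz":-0.08,"claw":1}
    - {"x":1,"y":0.2,"z":0,"rx":-0.02,"ry":-0.05,"rz":-0.08,"claw":1}
    - {"x":1,"y":0.2,"z":0,"rx":-0.02,"ry":-0.05,"rz":-0.08,"claw":1}
    - {"x":1,"y":0.2,"z":0,"rx":-0.02,"ry":-0.05,"rz":-0.08,"claw":1}
    - {"x":1,"y":0.2,"z":0,"rx":-0.02,"ry":-0.05,"rz":-0.08,"claw":1}
    - {"x":1,"y":0.2,"z":0,"rx":-0.02,"ry":-0.05,"rz":-0.08,"claw":1}
    - {"x":1,"y":0.2,"z":0,"rx":-0.02,"ry":-0.05,"rz":-0.08,"claw":1}

```text
time_s: 3.5
ee_pos: [0.3321, -0.3081, 0.3891]
orientation: [0.633, 0.756, -0.092, 0.138]
contact_force: [0.6, 0.4, -0.4]
grip_width: 0.0854
grip_force: 0.0
```

```bash
python3 - <<'E'
from h import *
go(gp(.106)+[0,0,.03],RG)
s=state();d=np.load("d.npy")
DD=D+[(d[:6],d[6:9]),(s["qpos"],s["ee_pos"])]
f=least_squares(lambda L:np.r_[np.ravel([fk(q,L)[0]-p for q,p in DD]),1e-3*(L-[.4,0,.4,0,.4,.1])],[.4,0,.4,0,.4,.1]);L=f.x
print(L,np.abs(f.fun).max(),s["ee_pos"]);np.save("L.npy",L)
lo=[-2.77,-.9,.21,-1.53,.24,-2.84];hi=[2.77,2.22,2.48,4.67,2.81,2.84]
def ik(p,Rm,q0):
    g=lambda q:np.r_[(fk(q,L)[0]-p)*5,(fk(q,L)[1].inv()*R.from_matrix(Rm)).as_rotvec()]
    r=least_squares(g,q0,bounds=(lo,hi));return r.x,np.abs(r.fun).max()
for h in(.036,.07,.106,.116):
    q,e=ik(gp(h),RG,s["qpos"]);print(h,np.round(q,2),e)
q,e=ik([.5285,.0825,.4],down(.7),q);print(np.round(q,2),e)
E
```

```text
shift [ 1.585  0.612 -0.078] turn [-0.0244 -0.0592 -0.0813] deg 18.6 q [-0.95 -0.26  2.17 -0.13  0.92 -1.07] t 3.5 F [ 0.6  0.4 -0.4]
[-9.95807511  1.28589744  0.5785315  -8.27887676 -3.33860331 -0.90947356] 0.10010897717820608 [ 0.33208087 -0.30807781  0.38907892]
0.036 [-0.79 -0.52  2.46 -0.25  0.72  0.47] 1.2656542480726785e-13
0.07 [-0.79 -0.4   2.32 -0.25  0.73  0.48] 4.614919557610619e-13
0.106 [-0.78 -0.18  2.09 -0.25  0.75  0.49] 1.942890293094024e-13
0.116 [-0.78 -0.05  1.95 -0.25  0.77  0.48] 0.007845541340920062
[ 0.15  0.22  1.64 -0.    1.29  2.6 ] 7.016609515630989e-13
```

Call:
play_rows:
  plan:
    - {"x":1,"y":0.4,"z":0,"rx":-0.024,"ry":-0.059,"rz":-0.081,"claw":1}
    - {"x":1,"y":0.4,"z":0,"rx":-0.024,"ry":-0.059,"rz":-0.081,"claw":1}
    - {"x":1,"y":0.4,"z":0,"rx":-0.024,"ry":-0.059,"rz":-0.081,"claw":1}
    - {"x":1,"y":0.4,"z":0,"rx":-0.024,"ry":-0.059,"rz":-0.081,"claw":1}
    - {"x":1,"y":0.4,"z":0,"rx":-0.024,"ry":-0.059,"rz":-0.081,"claw":1}
    - {"x":1,"y":0.4,"z":0,"rx":-0.024,"ry":-0.059,"rz":-0.081,"claw":1}
    - {"x":1,"y":0.4,"z":0,"rx":-0.024,"ry":-0.059,"rz":-0.081,"claw":1}
    - {"x":1,"y":0.4,"z":0,"rx":-0.024,"ry":-0.059,"rz":-0.081,"claw":1}
    - {"x":1,"y":0.4,"z":0,"rx":-0.024,"ry":-0.059,"rz":-0.081,"claw":1}
    - {"x":1,"y":0.4,"z":0,"rx":-0.024,"ry":-0.059,"rz":-0.081,"claw":1}

```text
time_s: 4.5
ee_pos: [0.3553, -0.2077, 0.358]
orientation: [0.515, 0.817, -0.138, 0.218]
contact_force: [0.8, 0.0, -0.1]
grip_width: 0.0854
grip_force: 0.0
```

```bash
python3 -c "
from h import *
go(gp(.106),RG);go(gp(.036),RG)"
```

```text
shift [0.64  0.36  0.104] turn [-0.0005 -0.0002 -0.0003] deg 0.1 q [-0.74 -0.36  2.31 -0.29  0.72 -1.01] t 4.5 F [ 0.8  0.  -0.1]
shift [0.64  0.361 0.804] turn [-0.0005 -0.0002 -0.0003] deg 0.1 q [-0.74 -0.36  2.31 -0.29  0.72 -1.01] t 4.5 F [ 0.8  0.  -0.1]
```

Call:
play_rows:
  plan:
    - {"x":0.64,"y":0.36,"z":0.1,"claw":1}
    - {"x":0.64,"y":0.36,"z":0.1,"claw":1}
    - {"x":0.64,"y":0.36,"z":0.1,"claw":1}
    - {"x":0.64,"y":0.36,"z":0.1,"claw":1}
    - {"x":0.64,"y":0.36,"z":0.1,"claw":1}
    - {"x":0.64,"y":0.36,"z":0.1,"claw":1}
    - {"x":0.64,"y":0.36,"z":0.1,"claw":1}
    - {"x":0.64,"y":0.36,"z":0.1,"claw":1}
    - {"x":0.64,"y":0.36,"z":0.1,"claw":1}
    - {"x":0.64,"y":0.36,"z":0.1,"claw":1}

```text
schema error: expected keys x, y, z, rx, ry, rz, claw
```

```bash
python3 - <<'E'
from h import *
go(gp(.036),RG)
s=state();print(s["ee_pos"])
im={n:get_image(n)[:,:,::-1].copy() for n in("scene","top")}
f=lambda im,u,v,w,h:cv2.resize(im[v:v+h,u:u+w],(400,300),interpolation=cv2.INTER_CUBIC)
cv2.imwrite("pics/z3.png",np.hstack([f(im["scene"],390,160,80,60),f(im["top"],400,270,80,60)]))
E
```

```text
shift [0.64  0.361 0.804] turn [-0.0005 -0.0002 -0.0003] deg 0.1 q [-0.74 -0.36  2.31 -0.29  0.72 -1.01] t 4.5 F [ 0.8  0.  -0.1]
[ 0.35531346 -0.20767412  0.35803523]
```

View pics/z3.png

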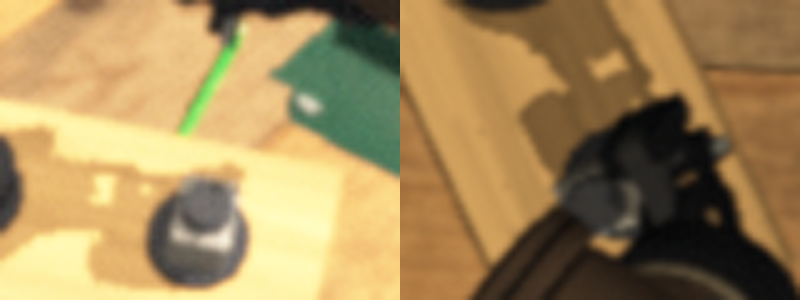

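The move was refused because all keys are needed. The arm is still above, with the arbor's head visible at (430,203) in the scene picture. I'll send the move again.

Call:
play_rows:
  plan:
    - {"x":0.64,"y":0.36,"z":0.1,"rx":0,"ry":0,"rz":0,"claw":1}
    - {"x":0.64,"y":0.36,"z":0.1,"rx":0,"ry":0,"rz":0,"claw":1}
    - {"x":0.64,"y":0.36,"z":0.1,"rx":0,"ry":0,"rz":0,"claw":1}
    - {"x":0.64,"y":0.36,"z":0.1,"rx":0,"ry":0,"rz":0,"claw":1}
    - {"x":0.64,"y":0.36,"z":0.1,"rx":0,"ry":0,"rz":0,"claw":1}
    - {"x":0.64,"y":0.36,"z":0.1,"rx":0,"ry":0,"rz":0,"claw":1}
    - {"x":0.64,"y":0.36,"z":0.1,"rx":0,"ry":0,"rz":0,"claw":1}
    - {"x":0.64,"y":0.36,"z":0.1,"rx":0,"ry":0,"rz":0,"claw":1}
    - {"x":0.64,"y":0.36,"z":0.1,"rx":0,"ry":0,"rz":0,"claw":1}
    - {"x":0.64,"y":0.36,"z":0.1,"rx":0,"ry":0,"rz":0,"claw":1}

```text
time_s: 5.6
ee_pos: [0.3661, -0.1465, 0.3174]
orientation: [0.515, 0.817, -0.138, 0.219]
contact_force: [-0.1, 0.2, -0.5]
grip_width: 0.0855
grip_force: 0.0
```

```bash
python3 - <<'E'
from h import *
go(gp(.036),RG)
s=state();print(s["ee_pos"])
im={n:get_image(n)[:,:,::-1].copy() for n in("scene","top")}
f=lambda im,u,v,w,h:cv2.resize(im[v:v+h,u:u+w],(400,300),interpolation=cv2.INTER_CUBIC)
cv2.imwrite("pics/z4.png",np.hstack([f(im["scene"],390,160,80,60),f(im["top"],400,270,80,60)]))
E
```

```text
shift [-0.001 -0.     0.705] turn [-0.0004 -0.0002 -0.0002] deg 0.1 q [-0.59 -0.35  2.38 -0.41  0.69 -0.77] t 5.6 F [-0.1  0.2 -0.5]
[ 0.36605522 -0.14647311  0.31739548]
```

View pics/z4.png

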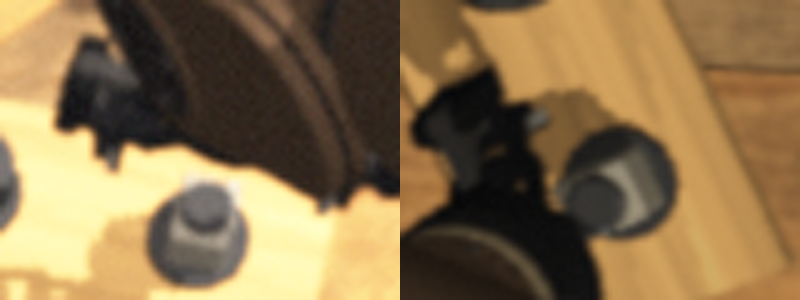

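The open fingers straddle the arbor's axis. Their tips are at about (412,193) and (455,201) in the scene picture, midway over the extended axis. Descending along the axis.

Call:
play_rows:
  plan:
    - {"x":0,"y":0,"z":0.08,"rx":0,"ry":0,"rz":0,"claw":1}
    - {"x":0,"y":0,"z":0.17,"rx":0,"ry":0,"rz":0,"claw":1}
    - {"x":0,"y":0,"z":0.26,"rx":0,"ry":0,"rz":0,"claw":1}
    - {"x":0,"y":0,"z":0.35,"rx":0,"ry":0,"rz":0,"claw":1}
    - {"x":0,"y":0,"z":0.44,"rx":0,"ry":0,"rz":0,"claw":1}
    - {"x":0,"y":0,"z":0.52,"rx":0,"ry":0,"rz":0,"claw":1}
    - {"x":0,"y":0,"z":0.6,"rx":0,"ry":0,"rz":0,"claw":1}
    - {"x":0,"y":0,"z":0.66,"rx":0,"ry":0,"rz":0,"claw":1}
    - {"x":0,"y":0,"z":0.7,"rx":0,"ry":0,"rz":0,"claw":1}
    - {"x":0,"y":0,"z":0.7,"rx":0,"ry":0,"rz":0,"claw":1}

```text
time_s: 6.7
ee_pos: [0.3811, -0.178, 0.2562]
orientation: [0.515, 0.817, -0.138, 0.218]
contact_force: [0.4, -0.0, -0.3]
grip_width: 0.0855
grip_force: 0.0
```

```bash
python3 -c "
from h import *
go(gp(.036),RG)"
```

```text
shift [-0.004 -0.    -0.   ] turn [-0.0005 -0.0005 -0.0001] deg 0.1 q [-0.64 -0.16  2.36 -0.49  0.52 -0.7 ] t 6.7 F [ 0.4 -0.  -0.3]
```

Now close the gripper.

Call:
play_rows:
  plan:
    - {"x":0,"y":0,"z":0,"rx":0,"ry":0,"rz":0,"claw":0.5}
    - {"x":0,"y":0,"z":0,"rx":0,"ry":0,"rz":0,"claw":0.4}
    - {"x":0,"y":0,"z":0,"rx":0,"ry":0,"rz":0,"claw":0.3}
    - {"x":0,"y":0,"z":0,"rx":0,"ry":0,"rz":0,"claw":0.2}
    - {"x":0,"y":0,"z":0,"rx":0,"ry":0,"rz":0,"claw":0}
    - {"x":0,"y":0,"z":0,"rx":0,"ry":0,"rz":0,"claw":0}
    - {"x":0,"y":0,"z":0,"rx":0,"ry":0,"rz":0,"claw":0}
    - {"x":0,"y":0,"z":0,"rx":0,"ry":0,"rz":0,"claw":0}
    - {"x":0,"y":0,"z":0,"rx":0,"ry":0,"rz":0,"claw":0}
    - {"x":0,"y":0,"z":0,"rx":0,"ry":0,"rz":0,"claw":0}

```text
time_s: 7.7
ee_pos: [0.3813, -0.1778, 0.2572]
orientation: [0.515, 0.817, -0.138, 0.219]
contact_force: [-2.8, 4.5, 5.3]
grip_width: 0.0274
grip_force: 59.4
```

```bash
python3 -c "
from h import *
go(gp(.036),RG);print(state()['wrist_torque'])"
```

```text
shift [-0.001 -0.003  0.01 ] turn [-0.0002 -0.     -0.0002] deg 0.1 q [-0.63 -0.16  2.36 -0.49  0.52 -0.7 ] t 7.7 F [-2.8  4.5  5.3]
[0.51450031 0.08828915 0.06544581]
```

Call:
play_rows:
  plan:
    - {"x":0,"y":0,"z":-0.03,"rx":0,"ry":0,"rz":0,"claw":0}
    - {"x":0,"y":0,"z":-0.1,"rx":0,"ry":0,"rz":0,"claw":0}
    - {"x":0,"y":0,"z":-0.2,"rx":0,"ry":0,"rz":0,"claw":0}
    - {"x":0,"y":0,"z":-0.3,"rx":0,"ry":0,"rz":0,"claw":0}
    - {"x":0,"y":0,"z":-0.42,"rx":0,"ry":0,"rz":0,"claw":0}
    - {"x":0,"y":0,"z":-0.54,"rx":0,"ry":0,"rz":0,"claw":0}
    - {"x":0,"y":0,"z":-0.66,"rx":0,"ry":0,"rz":0,"claw":0}
    - {"x":0,"y":0,"z":-0.76,"rx":0,"ry":0,"rz":0,"claw":0}
    - {"x":0,"y":0,"z":-0.82,"rx":0,"ry":0,"rz":0,"claw":0}
    - {"x":0,"y":0,"z":-0.85,"rx":0,"ry":0,"rz":0,"claw":0}

```text
time_s: 8.7
ee_pos: [0.3627, -0.1393, 0.3311]
orientation: [0.515, 0.817, -0.138, 0.219]
contact_force: [-0.5, 0.2, -2.8]
grip_width: 0.0273
grip_force: 59.4
```

```bash
python3 - <<'E'
from h import *
go(gp(.036)+.085*AX+[0,0,.06],RG)
S=np.array([.5285,.0825,0])
go(S+[0,0,.37],down(.7))
im={n:get_image(n)[:,:,::-1].copy() for n in("scene","top")}
f=lambda im,u,v,w,h:cv2.resize(im[v:v+h,u:u+w],(400,300),interpolation=cv2.INTER_CUBIC)
cv2.imwrite("pics/z5.png",np.hstack([f(im["scene"],370,140,100,75),f(im["top"],390,250,100,75)]))
E
```

```text
shift [-0.301 -0.002 -0.506] turn [-0.0001  0.0001 -0.0002] deg 0.0 q [-0.58 -0.38  2.38 -0.4   0.73 -0.78] t 8.7 F [-0.5  0.2 -2.8]
shift [ 0.918  2.452 -0.98 ] turn [0.1097 0.1418 0.409 ] deg 80.4 q [-0.58 -0.38  2.38 -0.4   0.73 -0.78] t 8.7 F [-0.5  0.2 -2.8]
```

View pics/z5.png

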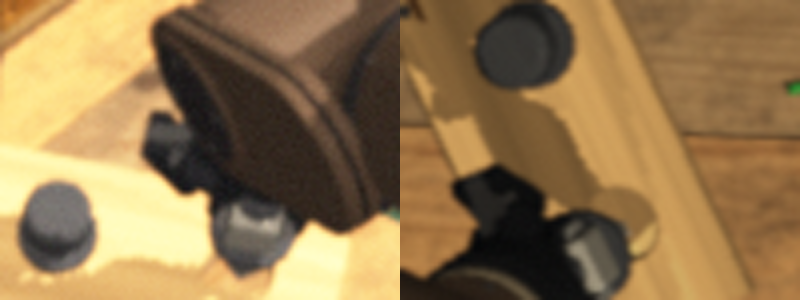

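The arbor is clear of the rack, its flange at about (432,197) in the scene picture and the hole open behind it. Lift, then swing over to the stand.

Call:
play_rows:
  plan:
    - {"x":0,"y":0.05,"z":-0.1,"rx":0,"ry":0,"rz":0,"claw":0}
    - {"x":0,"y":0.15,"z":-0.25,"rx":0,"ry":0,"rz":0,"claw":0}
    - {"x":0,"y":0.25,"z":-0.4,"rx":0,"ry":0,"rz":0,"claw":0}
    - {"x":0,"y":0.35,"z":-0.55,"rx":0.01,"ry":0.01,"rz":0.02,"claw":0}
    - {"x":0,"y":0.42,"z":-0.65,"rx":0.015,"ry":0.02,"rz":0.06,"claw":0}
    - {"x":0,"y":0.48,"z":-0.73,"rx":0.025,"ry":0.035,"rz":0.1,"claw":0}
    - {"x":0,"y":0.52,"z":-0.78,"rx":0.035,"ry":0.045,"rz":0.13,"claw":0}
    - {"x":0,"y":0.53,"z":-0.81,"rx":0.045,"ry":0.06,"rz":0.17,"claw":0}
    - {"x":0,"y":0.53,"z":-0.81,"rx":0.053,"ry":0.07,"rz":0.2,"claw":0}
    - {"x":0,"y":0.53,"z":-0.81,"rx":0.053,"ry":0.07,"rz":0.2,"claw":0}

```text
time_s: 9.8
ee_pos: [0.3936, -0.0801, 0.4007]
orientation: [0.769, 0.623, -0.074, 0.118]
contact_force: [-0.9, -0.5, -3.0]
grip_width: 0.0271
grip_force: 59.7
```

```bash
python3 - <<'E'
from h import *
S=np.array([.5285,.0825,0])
print(state()["ee_pos"]);go(S+[0,0,.39],down(.7))
E
```

```text
[ 0.39364313 -0.08007291  0.40071608]
shift [ 1.845  0.99  -0.297] turn [0.0558 0.0715 0.2092] deg 41.0 q [-0.41 -0.37  2.23 -0.26  1.16 -0.11] t 9.8 F [-0.9 -0.5 -3. ]
```

Call:
play_rows:
  plan:
    - {"x":0.05,"y":0.03,"z":-0.01,"rx":0.005,"ry":0.007,"rz":0.02,"claw":0}
    - {"x":0.15,"y":0.08,"z":-0.03,"rx":0.011,"ry":0.014,"rz":0.04,"claw":0}
    - {"x":0.27,"y":0.15,"z":-0.05,"rx":0.018,"ry":0.024,"rz":0.07,"claw":0}
    - {"x":0.4,"y":0.22,"z":-0.07,"rx":0.027,"ry":0.034,"rz":0.1,"claw":0}
    - {"x":0.53,"y":0.29,"z":-0.09,"rx":0.035,"ry":0.044,"rz":0.13,"claw":0}
    - {"x":0.66,"y":0.36,"z":-0.11,"rx":0.043,"ry":0.055,"rz":0.16,"claw":0}
    - {"x":0.78,"y":0.42,"z":-0.13,"rx":0.05,"ry":0.064,"rz":0.188,"claw":0}
    - {"x":0.87,"y":0.47,"z":-0.14,"rx":0.056,"ry":0.0715,"rz":0.209,"claw":0}
    - {"x":0.92,"y":0.5,"z":-0.15,"rx":0.056,"ry":0.0715,"rz":0.209,"claw":0}
    - {"x":0.92,"y":0.5,"z":-0.15,"rx":0.056,"ry":0.0715,"rz":0.209,"claw":0}

```text
time_s: 10.8
ee_pos: [0.4615, 0.0011, 0.3953]
orientation: [0.939, 0.345, -0.001, 0.001]
contact_force: [-0.5, -0.1, -2.9]
grip_width: 0.0269
grip_force: 59.7
```

```bash
python3 - <<'E'
from h import *
S=np.array([.5285,.0825,0])
print(state()["ee_pos"]);go(S+[0,0,.39],down(.7))
E
```

```text
[0.4614794  0.00108895 0.39528097]
shift [ 1.038 -0.187  0.051] turn [0.0002 0.0005 0.0013] deg 0.2 q [-0.22 -0.19  2.09 -0.    1.24  0.65] t 10.8 F [-0.5 -0.1 -2.9]
```

Call:
play_rows:
  plan:
    - {"x":0.06,"y":-0.01,"z":0,"rx":0,"ry":0,"rz":0,"claw":0}
    - {"x":0.18,"y":-0.03,"z":0,"rx":0,"ry":0,"rz":0,"claw":0}
    - {"x":0.32,"y":-0.06,"z":0,"rx":0,"ry":0,"rz":0,"claw":0}
    - {"x":0.48,"y":-0.09,"z":0,"rx":0,"ry":0,"rz":0,"claw":0}
    - {"x":0.64,"y":-0.12,"z":0,"rx":0,"ry":0,"rz":0,"claw":0}
    - {"x":0.78,"y":-0.15,"z":0,"rx":0,"ry":0,"rz":0,"claw":0}
    - {"x":0.9,"y":-0.17,"z":0,"rx":0,"ry":0,"rz":0,"claw":0}
    - {"x":0.97,"y":-0.19,"z":0,"rx":0,"ry":0,"rz":0,"claw":0}
    - {"x":1,"y":-0.19,"z":0,"rx":0,"ry":0,"rz":0,"claw":0}
    - {"x":1,"y":-0.19,"z":0,"rx":0,"ry":0,"rz":0,"claw":0}

```text
time_s: 11.8
ee_pos: [0.5255, 0.0799, 0.3952]
orientation: [0.939, 0.343, -0.001, -0.0]
contact_force: [-0.7, 0.4, -3.6]
grip_width: 0.0274
grip_force: 59.7
```

```bash
python3 - <<'E'
from h import *
S=np.array([.5285,.0825,0])
P=state()["ee_pos"];print(P);go(S+[0,0,.355],down(.7))
for h in(.192,.258): print(h,proj("scene",P-[0,0,h]))
im=get_image("scene")[:,:,::-1].copy()
cv2.imwrite("pics/z6.png",cv2.resize(im[180:315,220:400],(800,600),interpolation=cv2.INTER_CUBIC))
E
```

```text
[0.52551913 0.07994089 0.39516478]
shift [0.04  0.    0.402] turn [-0.0003  0.0003  0.0002] deg 0.1 q [-0.04 -0.02  1.94 -0.    1.23  0.83] t 11.8 F [-0.7  0.4 -3.6]
0.192 [[298.83166085 230.75969752]]
0.258 [[299.39253402 252.43998772]]
```

View pics/z6.png

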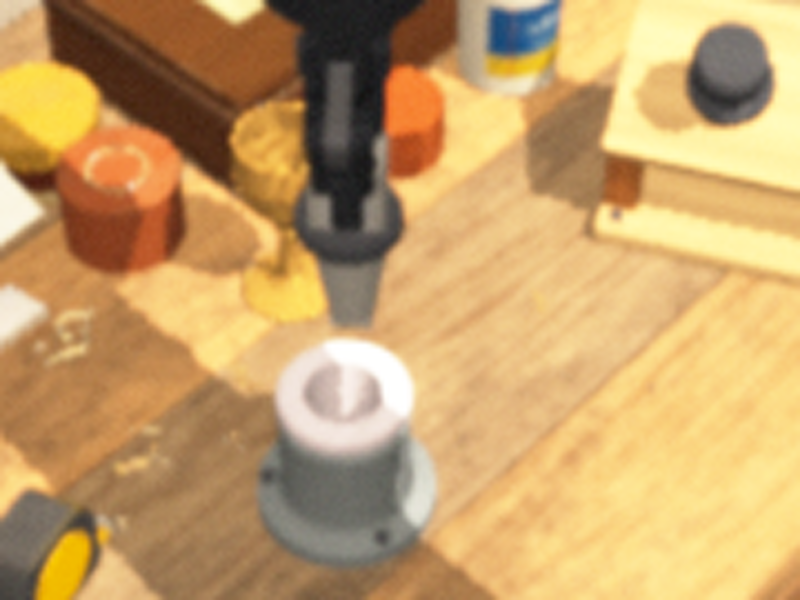

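The arbor hangs upright over the stand. Its tip is at crop (350,325), which matches the predicted (353,322), so the grip height is as assumed. The goblet is clear. Centring and lowering into the socket.

Call:
play_rows:
  plan:
    - {"x":0.04,"y":0,"z":0.06,"rx":0,"ry":0,"rz":0,"claw":0}
    - {"x":0.04,"y":0,"z":0.18,"rx":0,"ry":0,"rz":0,"claw":0}
    - {"x":0.04,"y":0,"z":0.3,"rx":0,"ry":0,"rz":0,"claw":0}
    - {"x":0.04,"y":0,"z":0.42,"rx":0,"ry":0,"rz":0,"claw":0}
    - {"x":0.04,"y":0,"z":0.54,"rx":0,"ry":0,"rz":0,"claw":0}
    - {"x":0.04,"y":0,"z":0.65,"rx":0,"ry":0,"rz":0,"claw":0}
    - {"x":0.04,"y":0,"z":0.75,"rx":0,"ry":0,"rz":0,"claw":0}
    - {"x":0.04,"y":0,"z":0.84,"rx":0,"ry":0,"rz":0,"claw":0}
    - {"x":0.04,"y":0,"z":0.92,"rx":0,"ry":0,"rz":0,"claw":0}
    - {"x":0.04,"y":0,"z":0.95,"rx":0,"ry":0,"rz":0,"claw":0}

```text
time_s: 12.85
ee_pos: [0.5281, 0.0824, 0.2992]
orientation: [0.939, 0.343, -0.001, -0.001]
contact_force: [-0.3, 0.2, -3.7]
grip_width: 0.0269
grip_force: 59.6
```

```bash
python3 - <<'E'
from h import *
s=state();print(s["ee_pos"],s["wrist_torque"]);go([.5285,.0825,.289],down(.7))
E
```

```text
[0.52812205 0.08235884 0.29920101] [ 0.0015451   0.00385276 -0.05592374]
shift [0.004 0.002 0.102] turn [-0.0006  0.0005  0.0001] deg 0.1 q [-0.04  0.09  2.01  0.    1.05  0.84] t 12.85 F [-0.3  0.2 -3.7]
```

Call:
play_rows:
  plan:
    - {"x":0,"y":0,"z":0.01,"rx":0,"ry":0,"rz":0,"claw":0}
    - {"x":0,"y":0,"z":0.02,"rx":0,"ry":0,"rz":0,"claw":0}
    - {"x":0,"y":0,"z":0.03,"rx":0,"ry":0,"rz":0,"claw":0}
    - {"x":0,"y":0,"z":0.04,"rx":0,"ry":0,"rz":0,"claw":0}
    - {"x":0,"y":0,"z":0.05,"rx":0,"ry":0,"rz":0,"claw":0}
    - {"x":0,"y":0,"z":0.06,"rx":0,"ry":0,"rz":0,"claw":0}
    - {"x":0,"y":0,"z":0.07,"rx":0,"ry":0,"rz":0,"claw":0}
    - {"x":0,"y":0,"z":0.08,"rx":0,"ry":0,"rz":0,"claw":0}
    - {"x":0,"y":0,"z":0.08,"rx":0,"ry":0,"rz":0,"claw":0}
    - {"x":0,"y":0,"z":0.08,"rx":0,"ry":0,"rz":0,"claw":0}

```text
time_s: 13.85
ee_pos: [0.5284, 0.0824, 0.2923]
orientation: [0.939, 0.343, -0.0, -0.0]
contact_force: [0.2, -0.1, -3.4]
grip_width: 0.0273
grip_force: 59.6
```

Call:
play_rows:
  plan:
    - {"x":0,"y":0,"z":0.005,"rx":0,"ry":0,"rz":0,"claw":0}
    - {"x":0,"y":0,"z":0.01,"rx":0,"ry":0,"rz":0,"claw":0}
    - {"x":0,"y":0,"z":0.015,"rx":0,"ry":0,"rz":0,"claw":0}
    - {"x":0,"y":0,"z":0.02,"rx":0,"ry":0,"rz":0,"claw":0}
    - {"x":0,"y":0,"z":0.025,"rx":0,"ry":0,"rz":0,"claw":0}
    - {"x":0,"y":0,"z":0.03,"rx":0,"ry":0,"rz":0,"claw":0}
    - {"x":0,"y":0,"z":0.035,"rx":0,"ry":0,"rz":0,"claw":0}
    - {"x":0,"y":0,"z":0.04,"rx":0,"ry":0,"rz":0,"claw":0}
    - {"x":0,"y":0,"z":0.04,"rx":0,"ry":0,"rz":0,"claw":0}
    - {"x":0,"y":0,"z":0.04,"rx":0,"ry":0,"rz":0,"claw":0}

```text
time_s: 14.85
ee_pos: [0.5285, 0.0823, 0.2885]
orientation: [0.939, 0.343, 0.0, -0.0]
contact_force: [2.2, 0.5, -3.0]
grip_width: 0.0271
grip_force: 59.8
```

Call:
play_rows:
  plan:
    - {"x":0,"y":0,"z":0.005,"rx":0,"ry":0,"rz":0,"claw":0}
    - {"x":0,"y":0,"z":0.01,"rx":0,"ry":0,"rz":0,"claw":0}
    - {"x":0,"y":0,"z":0.015,"rx":0,"ry":0,"rz":0,"claw":0}
    - {"x":0,"y":0,"z":0.02,"rx":0,"ry":0,"rz":0,"claw":0}
    - {"x":0,"y":0,"z":0.02,"rx":0,"ry":0,"rz":0,"claw":0}
    - {"x":0,"y":0,"z":0.02,"rx":0,"ry":0,"rz":0,"claw":0}
    - {"x":0,"y":0,"z":0.02,"rx":0,"ry":0,"rz":0,"claw":0}
    - {"x":0,"y":0,"z":0.02,"rx":0,"ry":0,"rz":0,"claw":0}
    - {"x":0,"y":0,"z":0.02,"rx":0,"ry":0,"rz":0,"claw":0}
    - {"x":0,"y":0,"z":0.02,"rx":0,"ry":0,"rz":0,"claw":0}

```text
time_s: 15.85
ee_pos: [0.5286, 0.0823, 0.2866]
orientation: [0.939, 0.343, 0.0, 0.0]
contact_force: [4.5, -0.2, -1.6]
grip_width: 0.0272
grip_force: 59.9
```

```bash
python3 - <<'E'
from h import *
for i in range(3):
    s=state();print(s["ee_pos"],s["contact_force"],s["wrist_torque"]);get_image("top")
E
```

```text
[0.52857252 0.08229257 0.28656085] [ 4.4593996  -0.20070586 -1.62658219] [-0.04340007 -1.00019003 -0.04102692]
[0.52853386 0.08230031 0.28652266] [ 4.20273799 -1.07392201 -0.77952568] [-0.08261911 -1.01084059 -0.05224493]
[0.52854701 0.08228682 0.28655487] [ 4.8828165  -0.69064323 -1.74376646] [-0.06540286 -1.0123456  -0.04985109]
```

The wall pushes the arbor towards +x, so it sits slightly too far to -x. I'll shift it 1.5 mm.

Call:
play_rows:
  plan:
    - {"x":0.004,"y":0.003,"z":0,"rx":0,"ry":0,"rz":0,"claw":0}
    - {"x":0.008,"y":0.006,"z":0,"rx":0,"ry":0,"rz":0,"claw":0}
    - {"x":0.012,"y":0.01,"z":0,"rx":0,"ry":0,"rz":0,"claw":0}
    - {"x":0.012,"y":0.01,"z":0,"rx":0,"ry":0,"rz":0,"claw":0}
    - {"x":0.012,"y":0.01,"z":0,"rx":0,"ry":0,"rz":0,"claw":0}
    - {"x":0.012,"y":0.01,"z":0.005,"rx":0,"ry":0,"rz":0,"claw":0}
    - {"x":0.012,"y":0.01,"z":0.01,"rx":0,"ry":0,"rz":0,"claw":0}
    - {"x":0.012,"y":0.01,"z":0.01,"rx":0,"ry":0,"rz":0,"claw":0}
    - {"x":0.012,"y":0.01,"z":0.01,"rx":0,"ry":0,"rz":0,"claw":0}
    - {"x":0.012,"y":0.01,"z":0.01,"rx":0,"ry":0,"rz":0,"claw":0}

```text
time_s: 17.0
ee_pos: [0.5296, 0.0824, 0.2849]
orientation: [0.939, 0.343, -0.001, -0.0]
contact_force: [1.1, -1.3, -3.2]
grip_width: 0.0277
grip_force: 59.8
```

```bash
python3 - <<'E'
from h import *
for i in range(2):
    s=state();print(s["ee_pos"],s["contact_force"],s["wrist_torque"]);get_image("top")
E
```

```text
[0.52960829 0.08237265 0.28485178] [ 1.13461029 -1.26941826 -3.23320533] [-0.21238285 -0.39539553  0.03144573]
[0.52961522 0.08235816 0.28486965] [ 1.47883231 -1.030808   -3.19767443] [-0.17981947 -0.36662612  0.00938303]
```

Call:
play_rows:
  plan:
    - {"x":0,"y":0.004,"z":0,"rx":0,"ry":0,"rz":0,"claw":0}
    - {"x":0,"y":0.008,"z":0,"rx":0,"ry":0,"rz":0,"claw":0}
    - {"x":0,"y":0.008,"z":0.005,"rx":0,"ry":0,"rz":0,"claw":0}
    - {"x":0,"y":0.008,"z":0.01,"rx":0,"ry":0,"rz":0,"claw":0}
    - {"x":0,"y":0.008,"z":0.015,"rx":0,"ry":0,"rz":0,"claw":0}
    - {"x":0,"y":0.008,"z":0.02,"rx":0,"ry":0,"rz":0,"claw":0}
    - {"x":0,"y":0.008,"z":0.025,"rx":0,"ry":0,"rz":0,"claw":0}
    - {"x":0,"y":0.008,"z":0.03,"rx":0,"ry":0,"rz":0,"claw":0}
    - {"x":0,"y":0.008,"z":0.03,"rx":0,"ry":0,"rz":0,"claw":0}
    - {"x":0,"y":0.008,"z":0.03,"rx":0,"ry":0,"rz":0,"claw":0}

```text
time_s: 18.1
ee_pos: [0.5304, 0.0818, 0.2823]
orientation: [0.939, 0.343, -0.0, -0.0]
contact_force: [0.2, -0.3, -3.8]
grip_width: 0.0274
grip_force: 59.7
```

```bash
python3 - <<'E'
from h import *
for i in range(2):
    s=state();print(s["ee_pos"],s["contact_force"],s["wrist_torque"]);get_image("top")
E
```

```text
[0.53038621 0.08175304 0.28227641] [ 0.16145487 -0.26447634 -3.83937517] [ 0.01461437 -0.00131629  0.04501566]
[0.53040272 0.08175005 0.28230928] [ 0.29150047  0.15822757 -3.9499691 ] [-0.02092469  0.01729932 -0.00210798]
```

Contact-free, and the tip is already below floor level, so the tang seems to be in the slot. Continuing down.

Call:
play_rows:
  plan:
    - {"x":0,"y":0,"z":0.005,"rx":0,"ry":0,"rz":0,"claw":0}
    - {"x":0,"y":0,"z":0.01,"rx":0,"ry":0,"rz":0,"claw":0}
    - {"x":0,"y":0,"z":0.015,"rx":0,"ry":0,"rz":0,"claw":0}
    - {"x":0,"y":0,"z":0.02,"rx":0,"ry":0,"rz":0,"claw":0}
    - {"x":0,"y":0,"z":0.025,"rx":0,"ry":0,"rz":0,"claw":0}
    - {"x":0,"y":0,"z":0.03,"rx":0,"ry":0,"rz":0,"claw":0}
    - {"x":0,"y":0,"z":0.035,"rx":0,"ry":0,"rz":0,"claw":0}
    - {"x":0,"y":0,"z":0.04,"rx":0,"ry":0,"rz":0,"claw":0}
    - {"x":0,"y":0,"z":0.04,"rx":0,"ry":0,"rz":0,"claw":0}
    - {"x":0,"y":0,"z":0.04,"rx":0,"ry":0,"rz":0,"claw":0}

```text
time_s: 19.2
ee_pos: [0.5304, 0.0818, 0.2783]
orientation: [0.939, 0.343, -0.0, -0.0]
contact_force: [0.2, -0.4, -4.0]
grip_width: 0.0274
grip_force: 59.7
```

```bash
python3 - <<'E'
from h import *
for i in range(2):
    s=state();print(s["ee_pos"],s["contact_force"],s["wrist_torque"]);get_image("top")
E
```

```text
[0.53039602 0.08176537 0.27829529] [ 0.21859845 -0.38853204 -4.02330115] [-3.95386333e-05 -1.36593745e-02  2.19424767e-02]
[0.53041023 0.0817457  0.27833349] [-0.10573396 -0.41092629 -2.67836626] [-0.01866022 -0.02086762 -0.0802072 ]
```

Call:
play_rows:
  plan:
    - {"x":0,"y":0,"z":0.005,"rx":0,"ry":0,"rz":0,"claw":0}
    - {"x":0,"y":0,"z":0.01,"rx":0,"ry":0,"rz":0,"claw":0}
    - {"x":0,"y":0,"z":0.015,"rx":0,"ry":0,"rz":0,"claw":0}
    - {"x":0,"y":0,"z":0.02,"rx":0,"ry":0,"rz":0,"claw":0}
    - {"x":0,"y":0,"z":0.025,"rx":0,"ry":0,"rz":0,"claw":0}
    - {"x":0,"y":0,"z":0.03,"rx":0,"ry":0,"rz":0,"claw":0}
    - {"x":0,"y":0,"z":0.03,"rx":0,"ry":0,"rz":0,"claw":0}
    - {"x":0,"y":0,"z":0.03,"rx":0,"ry":0,"rz":0,"claw":0}
    - {"x":0,"y":0,"z":0.03,"rx":0,"ry":0,"rz":0,"claw":0}
    - {"x":0,"y":0,"z":0.03,"rx":0,"ry":0,"rz":0,"claw":0}

```text
time_s: 20.3
ee_pos: [0.5306, 0.0818, 0.2764]
orientation: [0.939, 0.343, -0.0, -0.0]
contact_force: [-2.9, 0.6, 5.6]
grip_width: 0.0273
grip_force: 60.8
```

```bash
python3 - <<'E'
from h import *
for i in range(2):
    s=state();print(s["ee_pos"],s["contact_force"],s["wrist_torque"]);get_image("top")
E
```

```text
[0.53062509 0.08180706 0.27643262] [-2.8586045   0.63571356  5.6264677 ] [0.07303939 0.70871838 0.0160994 ]
[0.53060868 0.08179676 0.27641882] [-3.90119659 -0.01434124  3.96268371] [ 0.06684241  0.77818369 -0.05017313]
```

Home contact is at z ≈ 0.277, 12 mm below floor level as it must be. I'll relieve the side force and push down.

Call:
play_rows:
  plan:
    - {"x":-0.004,"y":-0.003,"z":0,"rx":0,"ry":0,"rz":0,"claw":0}
    - {"x":-0.004,"y":-0.003,"z":0.005,"rx":0,"ry":0,"rz":0,"claw":0}
    - {"x":-0.004,"y":-0.003,"z":0.01,"rx":0,"ry":0,"rz":0,"claw":0}
    - {"x":-0.004,"y":-0.003,"z":0.015,"rx":0,"ry":0,"rz":0,"claw":0}
    - {"x":-0.004,"y":-0.003,"z":0.02,"rx":0,"ry":0,"rz":0,"claw":0}
    - {"x":-0.004,"y":-0.003,"z":0.025,"rx":0,"ry":0,"rz":0,"claw":0}
    - {"x":-0.004,"y":-0.003,"z":0.03,"rx":0,"ry":0,"rz":0,"claw":0}
    - {"x":-0.004,"y":-0.003,"z":0.035,"rx":0,"ry":0,"rz":0,"claw":0}
    - {"x":-0.004,"y":-0.003,"z":0.04,"rx":0,"ry":0,"rz":0,"claw":0}
    - {"x":-0.004,"y":-0.003,"z":0.04,"rx":0,"ry":0,"rz":0,"claw":0}

```text
time_s: 21.4
ee_pos: [0.5305, 0.0818, 0.2735]
orientation: [0.939, 0.343, 0.0, -0.0]
contact_force: [-4.1, 0.2, 10.2]
grip_width: 0.0271
grip_force: 61.4
```

```bash
python3 - <<'E'
from h import *
for i in range(2):
    s=state();print(s["ee_pos"],s["contact_force"],s["wrist_torque"]);get_image("top")
E
```

```text
[0.53048192 0.08179607 0.27349502] [-4.09053923  0.15266368 10.21271961] [ 0.06315415  0.972206   -0.00289301]
[0.53047286 0.08182158 0.27351568] [-3.60319263 -0.2729452  10.0148932 ] [9.24588359e-02 9.69547668e-01 1.03393578e-04]
```

Call:
play_rows:
  plan:
    - {"x":-0.004,"y":-0.003,"z":0.005,"rx":0,"ry":0,"rz":0,"claw":0}
    - {"x":-0.004,"y":-0.003,"z":0.01,"rx":0,"ry":0,"rz":0,"claw":0}
    - {"x":-0.004,"y":-0.003,"z":0.015,"rx":0,"ry":0,"rz":0,"claw":0}
    - {"x":-0.004,"y":-0.003,"z":0.02,"rx":0,"ry":0,"rz":0,"claw":0}
    - {"x":-0.004,"y":-0.003,"z":0.025,"rx":0,"ry":0,"rz":0,"claw":0}
    - {"x":-0.004,"y":-0.003,"z":0.03,"rx":0,"ry":0,"rz":0,"claw":0}
    - {"x":-0.004,"y":-0.003,"z":0.035,"rx":0,"ry":0,"rz":0,"claw":0}
    - {"x":-0.004,"y":-0.003,"z":0.04,"rx":0,"ry":0,"rz":0,"claw":0}
    - {"x":-0.004,"y":-0.003,"z":0.04,"rx":0,"ry":0,"rz":0,"claw":0}
    - {"x":-0.004,"y":-0.003,"z":0.04,"rx":0,"ry":0,"rz":0,"claw":0}

```text
time_s: 22.5
ee_pos: [0.5304, 0.0818, 0.2706]
orientation: [0.939, 0.343, 0.0, -0.0]
contact_force: [-5.3, 0.6, 13.7]
grip_width: 0.0271
grip_force: 62.0
```

```bash
python3 - <<'E'
from h import *
for i in range(2):
    s=state();print(s["ee_pos"],s["contact_force"],s["wrist_torque"]);get_image("top")
E
```

```text
[0.530352   0.08180749 0.27062732] [-5.336424    0.56379961 13.7010239 ] [0.09444366 1.20410989 0.03587046]
[0.5303279  0.08181118 0.27060893] [-5.61053735  0.61719525 12.70609812] [ 0.08630644  1.20547421 -0.03072191]
```

Call:
play_rows:
  plan:
    - {"x":-0.004,"y":-0.003,"z":0.005,"rx":0,"ry":0,"rz":0,"claw":0}
    - {"x":-0.004,"y":-0.003,"z":0.01,"rx":0,"ry":0,"rz":0,"claw":0}
    - {"x":-0.004,"y":-0.003,"z":0.015,"rx":0,"ry":0,"rz":0,"claw":0}
    - {"x":-0.004,"y":-0.003,"z":0.02,"rx":0,"ry":0,"rz":0,"claw":0}
    - {"x":-0.004,"y":-0.003,"z":0.025,"rx":0,"ry":0,"rz":0,"claw":0}
    - {"x":-0.004,"y":-0.003,"z":0.03,"rx":0,"ry":0,"rz":0,"claw":0}
    - {"x":-0.004,"y":-0.003,"z":0.03,"rx":0,"ry":0,"rz":0,"claw":0}
    - {"x":-0.004,"y":-0.003,"z":0.03,"rx":0,"ry":0,"rz":0,"claw":0}
    - {"x":-0.004,"y":-0.003,"z":0.03,"rx":0,"ry":0,"rz":0,"claw":0}
    - {"x":-0.004,"y":-0.003,"z":0.03,"rx":0,"ry":0,"rz":0,"claw":0}

```text
time_s: 23.6
ee_pos: [0.5304, 0.0818, 0.2703]
orientation: [0.939, 0.343, 0.001, 0.0]
contact_force: [-10.0, 0.2, 24.6]
grip_width: 0.0269
grip_force: 63.5
```

```bash
python3 - <<'E'
from h import *
for i in range(2):
    s=state();print(s["ee_pos"],s["contact_force"],s["wrist_torque"]);get_image("top")
E
```

```text
[0.53042304 0.08184716 0.27027793] [-10.00758673   0.20506922  24.6058701 ] [0.17769454 2.17192467 0.04161678]
[0.5304238  0.08185452 0.27026795] [-10.5656919   -0.11726017  24.6232454 ] [0.16071266 2.06261198 0.00268205]
```

The stop is met: the force jumped to 24.6 N with almost no further travel, after about 6.3 mm of sinking. Relieving the load before letting go.

Call:
play_rows:
  plan:
    - {"x":0,"y":0,"z":-0.015,"rx":0,"ry":0,"rz":0,"claw":0}
    - {"x":0,"y":0,"z":-0.03,"rx":0,"ry":0,"rz":0,"claw":0}
    - {"x":0,"y":0,"z":-0.045,"rx":0,"ry":0,"rz":0,"claw":0}
    - {"x":0,"y":0,"z":-0.06,"rx":0,"ry":0,"rz":0,"claw":0}
    - {"x":0,"y":0,"z":-0.075,"rx":0,"ry":0,"rz":0,"claw":0}
    - {"x":0,"y":0,"z":-0.09,"rx":0,"ry":0,"rz":0,"claw":0}
    - {"x":0,"y":0,"z":-0.1,"rx":0,"ry":0,"rz":0,"claw":0}
    - {"x":0,"y":0,"z":-0.11,"rx":0,"ry":0,"rz":0,"claw":0}
    - {"x":0,"y":0,"z":-0.115,"rx":0,"ry":0,"rz":0,"claw":0}
    - {"x":0,"y":0,"z":-0.115,"rx":0,"ry":0,"rz":0,"claw":0}

```text
time_s: 24.7
ee_pos: [0.5296, 0.0817, 0.2764]
orientation: [0.939, 0.343, 0.001, 0.0]
contact_force: [3.5, 1.1, 0.8]
grip_width: 0.0268
grip_force: 60.3
```

```bash
python3 - <<'E'
from h import *
for i in range(2):
    s=state();print(s["ee_pos"],s["contact_force"],s["wrist_torque"]);get_image("top")
E
```

```text
[0.5295932  0.08169366 0.27637321] [3.46274033 1.0659098  0.79503347] [ 0.20439961 -0.45793422  0.00226003]
[0.52960705 0.08166959 0.27637835] [3.86464286 1.29099477 0.52939018] [ 0.23037972 -0.60525429 -0.0409052 ]
```

Call:
play_rows:
  plan:
    - {"x":0.005,"y":0.004,"z":0,"rx":0,"ry":0,"rz":0,"claw":0}
    - {"x":0.005,"y":0.004,"z":0,"rx":0,"ry":0,"rz":0,"claw":0}
    - {"x":0.005,"y":0.004,"z":0,"rx":0,"ry":0,"rz":0,"claw":0}
    - {"x":0.005,"y":0.004,"z":0,"rx":0,"ry":0,"rz":0,"claw":0.35}
    - {"x":0.005,"y":0.004,"z":0,"rx":0,"ry":0,"rz":0,"claw":0.4}
    - {"x":0.005,"y":0.004,"z":0,"rx":0,"ry":0,"rz":0,"claw":0.5}
    - {"x":0.005,"y":0.004,"z":0,"rx":0,"ry":0,"rz":0,"claw":0.6}
    - {"x":0.005,"y":0.004,"z":0,"rx":0,"ry":0,"rz":0,"claw":0.6}
    - {"x":0.005,"y":0.004,"z":0,"rx":0,"ry":0,"rz":0,"claw":0.6}
    - {"x":0.005,"y":0.004,"z":0,"rx":0,"ry":0,"rz":0,"claw":0.6}

```text
time_s: 25.8
ee_pos: [0.5295, 0.0817, 0.2757]
orientation: [0.939, 0.343, -0.001, -0.0]
contact_force: [0.4, 0.1, 0.2]
grip_width: 0.0511
grip_force: 0.0
```

```bash
python3 - <<'E'
from h import *
s=state();print(s["ee_pos"],s["contact_force"],s["wrist_torque"],s["grip_width"])
im=get_image("scene")[:,:,::-1].copy()
cv2.imwrite("pics/z7.png",cv2.resize(im[180:315,220:400],(800,600),interpolation=cv2.INTER_CUBIC))
E
```

```text
[0.52948582 0.08167726 0.27573321] [0.40564895 0.13899454 0.19364736] [-0.04116118 -0.02644082  0.00803294] 0.0510685016230667
```

View pics/z7.png

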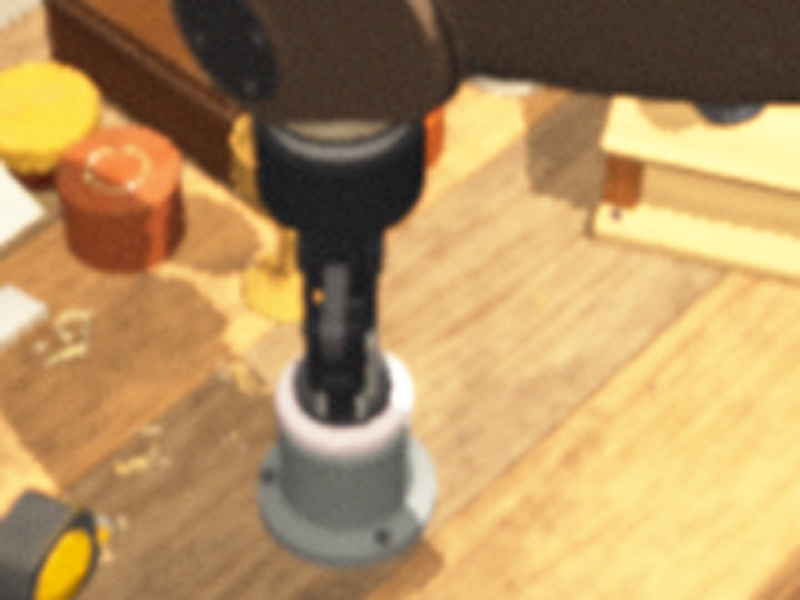

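The fingers are open and free, and the arbor's flange sits on the rim at about (343,385) in the crop. Backing straight up.

Call:
play_rows:
  plan:
    - {"x":0,"y":0,"z":-0.04,"rx":0,"ry":0,"rz":0,"claw":0.6}
    - {"x":0,"y":0,"z":-0.12,"rx":0,"ry":0,"rz":0,"claw":0.6}
    - {"x":0,"y":0,"z":-0.22,"rx":0,"ry":0,"rz":0,"claw":0.6}
    - {"x":0,"y":0,"z":-0.34,"rx":0,"ry":0,"rz":0,"claw":0.6}
    - {"x":0,"y":0,"z":-0.48,"rx":0,"ry":0,"rz":0,"claw":0.6}
    - {"x":0,"y":0,"z":-0.62,"rx":0,"ry":0,"rz":0,"claw":0.6}
    - {"x":0,"y":0,"z":-0.76,"rx":0,"ry":0,"rz":0,"claw":0.6}
    - {"x":0,"y":0,"z":-0.88,"rx":0,"ry":0,"rz":0,"claw":0.6}
    - {"x":0,"y":0,"z":-0.95,"rx":0,"ry":0,"rz":0,"claw":0.6}
    - {"x":0,"y":0,"z":-0.95,"rx":0,"ry":0,"rz":0,"claw":0.6}

```text
time_s: 26.85
ee_pos: [0.5299, 0.0817, 0.3723]
orientation: [0.939, 0.343, 0.001, 0.0]
contact_force: [1.3, 0.0, -0.2]
grip_width: 0.0516
grip_force: 0.0
```

```bash
python3 - <<'E'
from h import *
s=state();print(s["ee_pos"],s["contact_force"])
S=[.5299,.0817]
for z in(.085,.086,.096,.146): print(z,proj("scene",[*S,z])[0], (proj("scene",[*S,z])[0]-[220,180])*4.444)
im=get_image("scene")[:,:,::-1].copy()
cv2.imwrite("pics/z8.png",cv2.resize(im[180:315,220:400],(800,600),interpolation=cv2.INTER_CUBIC))
E
```

```text
[0.52988505 0.08166358 0.37233793] [ 1.2897555   0.02117586 -0.24916772]
0.085 [297.77284238 267.54437639] [345.62251154 389.04720868]
0.086 [297.7639143  267.25385735] [345.58283515 387.75614206]
0.096 [297.6739387  264.32605885] [345.18298358 374.74500552]
0.146 [297.20426446 249.0428983 ] [343.09575125 306.82664005]
```

View pics/z8.png

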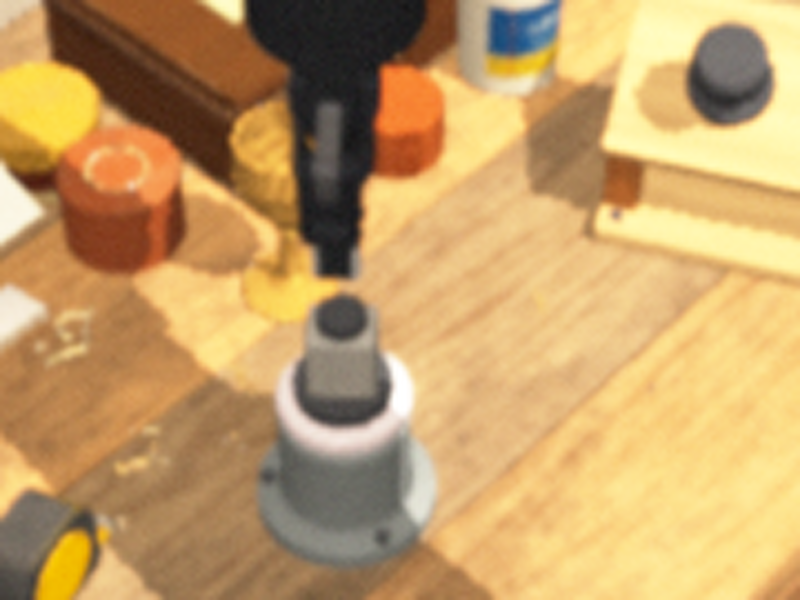

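The arbor stands upright in the stand, its top at (342,315) in the crop. Relative to the rim that is exactly the home height. The gripper is clear and the goblet and dark arbor are untouched, so I'm handing in.

```bash
python3 -c "
from cell import *
print(close_job())"
```

```text
the job is handed in; nothing more can be done
None
```

The arbor is home in the stand with its tang in the slot: I pushed the sleeve to its stop, let go, backed the gripper clear and handed the job in at about 27 s. No turning search was needed because the slot's angle could be read from the top picture.

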